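# Load a book block into the gated squaring tray

## Task

Raise the latch bar of the squaring tray's gate over its catch (pressing down the dish on the bar's tail lifts it) and swing the gate wide open. Push the book block in through the gateway until it lies square and flush in the corner of the two tall fences, then swing the gate shut with the bar raised and let the bar drop back behind its catch. Press and push gently, and leave the other loose things where they are.

Things in the scene. Friction and masses are not known exactly. Their poses are not given: they have to be found in the camera images.
- tray: Squaring tray: plywood base board (212 x 700 mm, 12 thick) screwed to the table, with wooden fences. Origin on the board's top, 12 mm above the table, middle of the gateway, in the plane of the shut gate's inner face; x points to the far fence, y out through the gate, z up. Book is home with its origin at tray x=+10, y=-113 mm and axes parallel to the tray's
- corner (a point): Inner corner of the two tall fences (40 mm above the board), on the board. Far fence: inner face at tray x=+73 mm, from y=-248 to -2. End fence: inner face at y=-216. The near side has only a low rail, 12 high, inner face x=-76, outer face x=-88
- catch (a point): Top of the steel catch tongue, 44 mm above the board, at tray x=-97 to -81, y=28 to 34 mm, with upright faces: a lowered bar cannot ride over it either way. The shut bar lies in the slot between it and the wooden catch post (x=-100 to -78, y=-11 to 15, 54 high)
- gate_hinge (a point): Point on the gate's upright hinge axis, 30 mm above the board, at tray x=+85, y=+13 mm. The gate panel is 12 mm thick, its top 50 mm above the board, and reaches 155 mm from the hinge
- gate (a joint): Gate angle, rad: 0 shut, 1.57 square open (pointing along tray +y, carrying on the far fence's line), stop at 1.75. Opened less than 1.57 it narrows the way in. Opens outwards: seen from above it turns clockwise about its hinge. Stays where it is left (about 0.06 N m friction). With the bar lowered in its catch it has play of about 0.03 rad
- latch_bar (a joint): Angle of the steel bar on the gate's outer face, rad: 0 lowered (level), grows as the catch end rises; clears the tongue from about 0.17, a stop ends it at 0.21: press until the stop is felt, about 6 to 15 N. Falls back by its weight. 150 x 8 x 14 mm, pivot 105 mm from the gate hinge, 40 mm above the board; catch end 195 mm from the hinge
- dish (a point): Floor centre of a round open dish, 48 mm inside diameter, on the bar's raised tail, for pressing down with closed fingers: 76 mm above the board (bar lowered), 53 mm from the hinge axis (gate shut: at tray x=+35, y=+31 mm). Rim 8 mm above the floor, so a fingertip in it also pushes the gate round. Sinks 11 mm to the stop; starts at about 1 N
- book_block: Sewn book block with tan paper cover, 128 (x) x 205 (y) x 35 (z) mm, about 0.6 kg (0.5 to 0.8), lying flat on the board outside the gate. Origin at its underside, 63 mm from its +x long side, 65 mm from its -x long side, and in the middle of its length; its y axis is its length
- weight_block: Bystander: brown leather-covered weight, 45 x 85 x 34 mm, origin at underside centre
- reel_natural: Bystander: wooden thread reel, 35 mm across, 44 high, origin at underside centre
- reel_red: Bystander: the other thread reel, 35 mm across, 44 high, origin at underside centre
- beeswax: Bystander: block of beeswax, 38 x 52 x 18 mm, origin at underside centre

How it is judged:
On the way, in this order (a step that is already met when the one before it is completed fails the run):
1. gate swung wide open (value of joint gate above 1.3 rad), for 0.2 s.
2. book flush in the corner of the two fences (x of book_block in the frame of tray above 0.007 m and y of book_block in the frame of tray below -0.11 m and angle between the x axis of book_block and the x axis of tray, either way round below 0.03 rad), for 0.2 s.
At the end, for the whole second after the job is handed in: The gate is shut (within 0.045 rad) with its bar lowered behind the catch (within 0.04 rad of level), and the book block lies flat and at rest inside, within 3 mm of both tall fences and square to them within 0.03 rad (all of step 2 and value of joint gate below 0.045 rad and value of joint latch_bar below 0.04 rad and z of book_block in the frame of tray below 0.004 m and linear speed of book_block below 0.01 m/s); the robot touches nothing.
It fails at once if the latch or tray is pressed harder than 40 N (contact force between the fingers and tray above 40 N).
It fails at once if the book is pushed harder than 40 N (contact force between the fingers and book_block above 40 N).
It fails at once if a bystander is moved more than 25 mm (distance of any of weight_block, reel_natural, reel_red, beeswax from where it was at the start of the episode above 0.025 m).
It also fails if it takes over 72 s, if anything falls off the work surface, if the arm or the gripper's body presses on something with over 40 N, if the wrist force passes 120 N, or if a joint passes its speed limit or range.

## Robot

A 6-joint arm with a two-finger parallel gripper is mounted at the origin on a cart in front of the work surface, level with it; the furniture and walls round the work are solid. World frame = base frame: x ahead of the robot, y to its left, z up, the work surface at z = 0. Lengths are in m, angles in rad, forces in N, time in s.
With the tool pointing down it reaches from about 0.35 to 0.725 m from the base axis. Payload 6 kg.
Tool frame: the origin (TCP) lies between the finger pads; the fingertips stand 17 mm ahead of it and the grasp point (between the pads) lies 2 mm behind it; z points along the fingers, y is the line along which they close (so a half turn about z gives the same grasp; the last joint's range is limited). The gripper opens to 85 mm and grips with 20 to 120 N. Pads are 22 mm wide; open, the fingers measure 114 mm over their backs; the gripper's body (76 mm by 85 mm) begins 54 mm behind the grasp point. The pads swing forward as they close: fully open they stand 13 mm farther back than shut.
Start: joints at [-0.889, 0.04, 0.085, 0, -1.615, -0.334], TCP at [0.205, -0.564, 0.248] pointing down, gripper open.
Joint ranges: [-2.56, 2.56], [-1.29, 2.01], [-1.08, 1.49], [-3.29, 1.98], [-2.81, -0.18], [-2.99, 2.99]. Speed limits (rad/s): [2.57, 2.57, 3.01, 3.14, 3.14, 3.14].

## Interface

Orientations are given as a unit quaternion [w, x, y, z].
In Python, from station import env gives the robot as it stands.
- The arm moves only by the tool step_arm, never from a script. Its argument "commands" is a list of rows, each a list of 2 entries, a list of its own where there are three numbers: the shift along the world's x, y, z in cm, then the turn about the world's z in degrees. In form: [[[x, y, z], roll], ...]. A call has exactly 5 rows; each row is the pose to reach, as a shift and turn from the pose commanded when the call began; what a row does not reach only later rows make up. A row lasts 1/8 s, in which the tool goes at most 62.5 mm and 10.7 degrees, less where a joint would pass 70% of its speed; a pose out of reach is approached as far as the arm can. A call with a gripper value outside its range is refused whole. "hand" is the closure, from 0 (fully open) to 1 (shut), set as the call begins (left out, the last holds). The fingers move at their own pace and stop on an object; "grip_force" is the grip in N (left out, the last holds). Time passes only in rows, so rows that repeat a pose let the fingers close, or fill a call up. It gives the time, the measured TCP pose, the force, the opening and the grip force at its end, in the units of the state.
- env.get_obs(): the state, without advancing time (a new reading comes with each control period).
- env.grab_frame(name): name is "scene" or "top"; returns a dict with "image" (384x512x3 uint8, red, green, blue), "camera_matrix" (3x3 intrinsics, pixels), "dist" ([k1, k2, p1, p2, k3] as OpenCV has them; the pictures are not rectified), "world_from_camera" (4x4, takes a point from camera to world coordinates). Camera axes: x right, y up, looking along -z (the intrinsics and any distortion apply to the point x, -y, -z); pixel columns grow to the right and rows downward; lengths in m; the calibration is good to about 2 mm. A picture is of the moment at which its call begins. There is no depth.
- env.finish_job(): hands the job in; it is judged then, once.
Trained networks look in a picture, given as the dict that the camera call returned (one of the last four; its "shot" number tells which), for a name from the list of things; names that differ only in an ending like _2 or _b are one class to them, and where a whole thing is asked for, a point or a joint stands for the part that bears it (a point fixed in the world has none). Each returns a list of dicts, best first, with "p" (0 to 1); they miss things now and then, are a little off and sometimes report something else, mostly with a low value. They report only what shows in the picture. A call takes as long as a camera call.
- env.look_for(picture, name): "extent" ([left, top, right, bottom] in pixels, round what is visible of it).
- env.spot_point(picture, name): "point" ([column, row] in pixels: a listed point, or the origin of a listed thing).
The state is a dict: "t": time; "joints": joint angles; "joint_velocities": joint speeds; "joint_torque": joint torques, N m; "position": TCP position; "ee_rot": TCP orientation; "force": force on the tool from outside, world axes, zero at the start; "wrist_torque": the same for the moment, N m; "width": finger opening in m; "finger_force": force on a finger pad.
Only numpy, scipy, OpenCV 4.12 (cv2) and the standard library are available. Lean on these libraries where they do the work, as an engineer would, in place of code of your own. Each camera call takes 0.05 s, during which the arm holds its last target. There are 200 camera calls.

## Working session

There is one attempt and no reset: what is moved stays moved. The work goes in short steps, Python scripts to look and compute and a tool call to move; the robot and the scene stay as the last step left them, time stands still between calls to the robot, and variables do not carry over. Pictures are saved under pics/ and viewed, at most 10 in all, crops included, and the job is handed in when it is done.

Besides the shell and the picture viewer there is one more tool, called after "Emit:" in YAML: its name, and indented under it one key for each argument. step_arm: Moves the arm, as the interface text tells. Its arguments: {"type":"object","properties":{"commands":{"type":"array"},"hand":{"type":"number"},"grip_force":{"type":"number"}},"required":["commands"]}

```bash
mkdir -p pics
cat > h.py <<'E'
import numpy as np, cv2
from station import env
def ray(f,px):
    u=cv2.undistortPoints(np.array([[px]],float),f["camera_matrix"],np.array(f["dist"]))[0,0]
    T=np.array(f["world_from_camera"]); d=T[:3,:3]@np.array([u[0],-u[1],-1.]); return T[:3,3],d
def at(f,px,z):
    o,d=ray(f,px); return o+d*(z-o[2])/d[2]
def proj(f,P):
    T=np.linalg.inv(np.array(f["world_from_camera"])); P=np.atleast_2d(P)@T[:3,:3].T+T[:3,3]; P=P*[1,-1,-1]
    return cv2.projectPoints(P,np.zeros(3),np.zeros(3),f["camera_matrix"],np.array(f["dist"]))[0][:,0]
E
python3 - <<'E'
from h import *
np.set_printoptions(precision=4,suppress=True)
Z=dict(tray=.012,corner=.012,catch=.056,gate_hinge=.042,dish=.088,book_block=.012,weight_block=0,reel_natural=0,reel_red=0,beeswax=0)
for c in("top","scene"):
    f=env.grab_frame(c); cv2.imwrite(f"pics/{c}0.png",f["image"][:,:,::-1])
    print(c,np.array(f["world_from_camera"])[:3,3])
    for n,z in Z.items():
        r=env.spot_point(f,n)
        for q in r[:2]: print(n,np.array(q["point"]),round(q["p"],2),at(f,q["point"],z))
o=env.get_obs();print(o)
E
```

```text
top [ 0.5201 -0.1333  0.9615]
tray [247.2 195.6] 0.6 [ 0.5841 -0.1309  0.012 ]
gate_hinge [243.7 164.4] 0.61 [ 0.6622 -0.1239  0.042 ]
dish [232.6 178.1] 0.61 [ 0.6223 -0.0968  0.088 ]
book_block [121.3 204. ] 0.67 [0.5701 0.1984 0.012 ]
weight_block [204.4 135.5] 0.69 [ 0.7496 -0.0197  0.    ]
reel_natural [364.1 162.1] 0.62 [ 0.6679 -0.4489  0.    ]
reel_natural [246.7 198.5] 0.51 [ 0.5773 -0.1294  0.    ]
reel_red [375.9 177.7] 0.6 [ 0.6248 -0.479   0.    ]
reel_red [230.5 232.1] 0.21 [ 0.4898 -0.0846  0.    ]
beeswax [180.6 274.4] 0.63 [0.3832 0.0477 0.    ]
scene [0.1686 0.6678 0.6215]
tray [245.7 214.8] 0.8 [ 0.5742 -0.1095  0.012 ]
corner [264.2 171.8] 0.94 [ 0.6284 -0.3351  0.012 ]
catch [274.1 211.4] 0.84 [ 0.4909 -0.0966  0.056 ]
gate_hinge [217.9 196.5] 0.76 [ 0.6564 -0.1122  0.042 ]
dish [225.9 189.9] 0.64 [ 0.6156 -0.0852  0.088 ]
dish [263.2 170. ] 0.3 [ 0.5776 -0.2177  0.088 ]
book_block [179.5 291.4] 0.59 [0.569  0.1908 0.012 ]
weight_block [163.1 215.9] 0.76 [ 0.7708 -0.0232  0.    ]
reel_natural [272.4 155.2] 0.55 [ 0.6614 -0.4693  0.    ]
reel_red [284.6 157.9] 0.49 [ 0.618  -0.4696  0.    ]
beeswax [296.9 283.8] 0.67 [0.3702 0.0518 0.    ]
{'t': 1.1, 'joints': array([-0.8893,  0.0402,  0.0848, -0.    , -1.6155, -0.3337]), 'joint_velocities': array([-0.0012,  0.0025,  0.0023,  0.0001,  0.0001, -0.0005]), 'joint_torque': array([ -0.    , -36.7931,  34.7444,   6.9332,  -0.0011,   0.    ]), 'position': array([ 0.2045, -0.564 ,  0.2483]), 'ee_rot': array([-0.    , -0.173 ,  0.9849,  0.    ]), 'force': array([-0.054 ,  0.6079,  0.2047]), 'wrist_torque': array([-0.0102,  0.0418,  0.0192]), 'finger_force': 0.0, 'width': 0.08509613266553304}
```

View pics/top0.png

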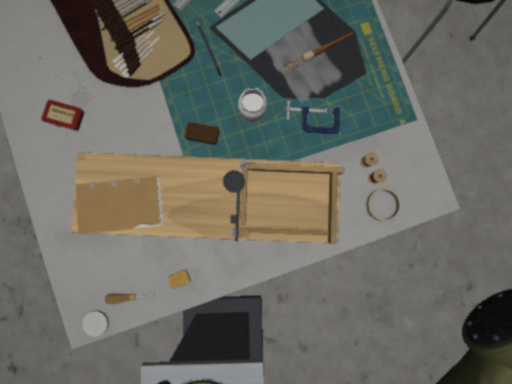

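View pics/scene0.png

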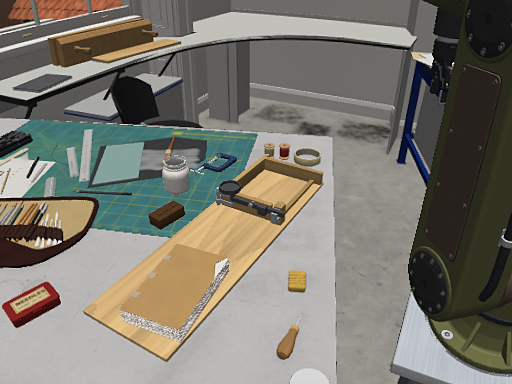

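The top view shows the board at columns 75–340, rows 153–242, with the gate and dish at about (234,181). The book is on the left at about (118,204), with the weight block behind at (202,132) and the beeswax at (180,279). Next I fit the tray pose and check it with an overlay.

```bash
cat > fit.py <<'E'
from h import *
from scipy.optimize import least_squares
np.set_printoptions(precision=4,suppress=True)
L=dict(tray=(0,0,0),corner=(73,-216,0),catch=(-89,31,44),gate_hinge=(85,13,30),dish=(35,31,76))
def W(p,P):
    P=np.atleast_2d(P)/1000; c,s=np.cos(p[2]),np.sin(p[2]); return np.c_[p[0]+c*P[:,0]-s*P[:,1],p[1]+s*P[:,0]+c*P[:,1],P[:,2]+.012]
if __name__=="__main__":
    F={c:env.grab_frame(c) for c in("top","scene")}; ob=[]
    for c,f in F.items():
        for n in L:
            r=env.spot_point(f,n)
            if r and r[0]["p"]>.4: ob.append((f,c,n,np.array(r[0]["point"])))
    res=lambda p:np.concatenate([proj(f,W(p,L[n]))[0]-q for f,c,n,q in ob])
    s=least_squares(res,[.58,-.13,-.045],loss="soft_l1"); print(s.x)
    for (f,c,n,q),e in zip(ob,res(s.x).reshape(-1,2)): print(c,n,e)
    np.save("tray.npy",s.x)
    f=F["top"]; k=4
    im=cv2.resize(f["image"][140:250,60:260+90,::-1],None,fx=2.7,fy=2.7,interpolation=cv2.INTER_CUBIC)
    for P in [[(73,-216,40),(73,-2,40)],[(73,-216,40),(-76,-216,40)],[(-88,-216,12),(-88,-2,12)],[(85,13,50),(-70,13,50)],[(35,31,84),(35,31,84)],[(-97,28,44),(-81,28,44),(-81,34,44),(-97,34,44),(-97,28,44)]]:
        q=(proj(f,W(s.x,P))-[60-.5,140-.5])*2.7; cv2.polylines(im,[q.round().astype(int)],False,(0,0,255),1)
    cv2.imwrite("pics/ov1.png",im)
    for b in(0,):
        f=F["scene"]; im=cv2.resize(f["image"][140:370,80:340,::-1],None,fx=2.6,fy=2.6,interpolation=cv2.INTER_CUBIC)
        for P in [[(73,-216,40),(73,-2,40)],[(73,-216,40),(-76,-216,40)],[(-88,-216,12),(-88,-2,12)],[(85,13,50),(-70,13,50)],[(35,31,84),(35,31,84)],[(-97,28,44),(-81,28,44),(-81,34,44),(-97,34,44),(-97,28,44)]]:
            q=(proj(f,W(s.x,P))-[80-.5,140-.5])*2.6; cv2.polylines(im,[q.round().astype(int)],False,(0,0,255),1)
        cv2.imwrite("pics/ov2.png",im)
E
python3 fit.py
```

```text
[ 0.5793 -0.1272 -0.0586]
top tray [ 0.05   -1.9337]
top corner [-4.3293  1.3574]
top dish [ 0.2921 -1.2674]
scene tray [ 2.4063 -0.5249]
scene corner [-0.0363 -3.9205]
scene catch [ 0.2227 -0.1825]
scene gate_hinge [-46.8546  23.9311]
scene dish [2.5833 0.2725]
```

View pics/ov1.png

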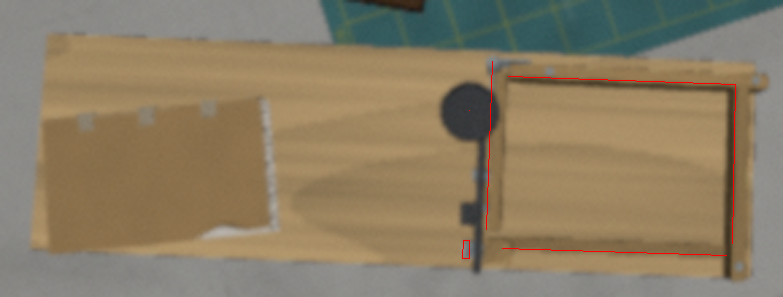

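View pics/ov2.png

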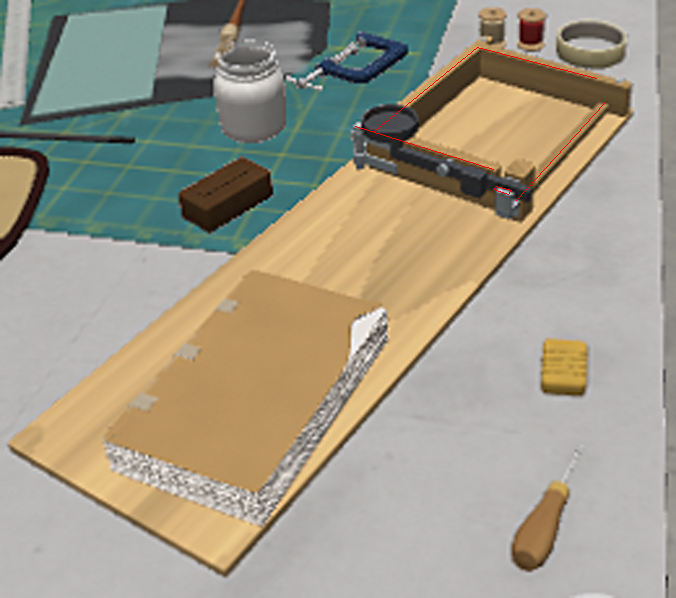

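Run:
```python
from fit import *
f=env.grab_frame("top"); p=np.load("tray.npy")
pk=lambda u,v:(u/2.7+59.5,v/2.7+139.5)
inv=lambda w:(np.array([[np.cos(p[2]),np.sin(p[2])],[-np.sin(p[2]),np.cos(p[2])]])@(w[:2]-p[:2]))*1000
for n,u,v,z in [("UL",47,35,0),("LL",33,248,0),("LR",749,280,0),("dishrim",470,112,84),("corner top",735,86,40),("fence top start",508,76,40),("pivot hinge",492,64,40),("catch end bar",477,271,47),("bookUL",42,121,35),("bookLL",49,251,35),("bookUR",264,97,35),("bookLR",277,230,35)]:
    w=at(f,pk(u,v),.012+z/1000); print(n,w,inv(w))
g=env.grab_frame("scene"); pk=lambda u,v:(u/2.6+79.5,v/2.6+139.5)
for n,u,v,z in [("UL",10,446,0),("LL",227,574,0),("corner top",480,48,40),("catch",505,190,44),("dish rim",389,121,84),("b far",250,271,35),("b left",106,440,35),("b near",262,495,35),("b right",388,308,35)]:
    w=at(g,pk(u,v),.012+z/1000); print(n,w,inv(w))
```

```text
UL [0.7095 0.3176 0.012 ] [103.9052 451.7036]
LL [0.5018 0.3282 0.012 ] [-104.0014  450.1696]
LR [ 0.4537 -0.3622  0.012 ] [-111.677  -241.9602]
dishrim [ 0.6143 -0.0993  0.096 ] [33.3256 29.9227]
corner top [ 0.6379 -0.3471  0.052 ] [  71.3738 -216.0858]
fence top start [ 0.6521 -0.1338  0.052 ] [73.0958 -2.2839]
pivot hinge [ 0.6638 -0.1191  0.052 ] [83.8919 13.0815]
catch end bar [ 0.4722 -0.1012  0.059 ] [-108.4467   19.7342]
bookUL [0.6209 0.3043 0.047 ] [ 16.2405 433.2341]
bookLL [0.4994 0.2962 0.047 ] [-104.5386  418.0031]
bookUR [0.6384 0.0953 0.047 ] [ 45.9708 225.5746]
bookLR [0.514  0.0837 0.047 ] [-77.5635 206.7673]
UL [0.7038 0.3222 0.012 ] [ 97.9985 455.9417]
LL [0.4947 0.3366 0.012 ] [-111.6142  458.1295]
corner top [ 0.6347 -0.3462  0.052 ] [  68.1059 -215.3782]
catch [ 0.4896 -0.0917  0.056 ] [-91.5927  30.2687]
dish rim [ 0.6109 -0.0932  0.096 ] [29.4985 35.862 ]
b far [0.6364 0.1026 0.047 ] [ 43.5361 232.7927]
b left [0.6168 0.3052 0.047 ] [ 12.1268 433.8599]
b near [0.492  0.2941 0.047 ] [-111.8113  415.5065]
b right [0.5101 0.0911 0.047 ] [-81.8493 213.8796]
```

The overlay fits to a few mm. Blending the picks gives a tray origin of about (0.577, -0.1265) and yaw of about -0.064. The book is at about tray (-32, 322), yaw about +9° relative to the tray. I'll go above the dish with closed fingers.

Emit:
step_arm:
  commands:
    - [[5,6,0],-8]
    - [[11,12,0],-16]
    - [[17,18,0],-24]
    - [[22,24,0],-24]
    - [[27,30,0],-24]
  hand: 1
  grip_force: 30

```text
t: 2.42
position: [0.4158, -0.3314, 0.2485]
ee_rot: [0.0, 0.036, 0.999, -0.0]
force: [-0.0, 0.3, 0.6]
width: 0.0002
finger_force: 0.0
```

Emit:
step_arm:
  commands:
    - [[4,4,0],0]
    - [[8,9,0],0]
    - [[12,14,-4],0]
    - [[13.9,16.7,-8],0]
    - [[13.9,16.7,-11],0]

```text
t: 3.05
position: [0.5543, -0.1635, 0.1355]
ee_rot: [-0.001, 0.034, 0.999, 0.0]
force: [-0.2, -1.6, -0.0]
width: 0.0001
finger_force: 0.0
```

Run:
```python
from h import *
o=env.get_obs();print(o["t"],o["position"],o["ee_rot"],o["force"],o["width"])
f=env.grab_frame("top"); g=env.grab_frame("scene")
a=cv2.resize(f["image"][150:250,190:290,::-1],None,fx=4,fy=4,interpolation=cv2.INTER_CUBIC)
b=cv2.resize(g["image"][130:230,190:290,::-1],None,fx=4,fy=4,interpolation=cv2.INTER_CUBIC)
cv2.imwrite("pics/a1.png",np.hstack([a,b]))
```

```text
3.05 [ 0.55430354 -0.16351429  0.13552869] [-1.18663304e-03  3.39050446e-02  9.99424283e-01  3.77201393e-04] [-0.21891529 -1.60238119 -0.03481871] 0.0001497724474109493
```

View pics/a1.png

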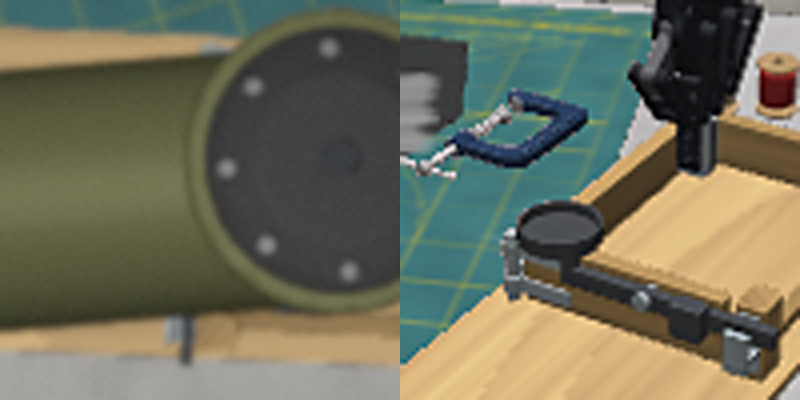

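The fingers are above the tray and short of the dish because the step was speed limited. The remaining shift is (+5.9, +6.65) cm.

Emit:
step_arm:
  commands:
    - [[3,3.3,0],0]
    - [[5.9,6.7,0],0]
    - [[5.9,6.7,0],0]
    - [[5.9,6.7,-1],0]
    - [[5.9,6.7,-2],0]

```text
t: 3.78
position: [0.6124, -0.1, 0.1183]
ee_rot: [0.0, 0.036, 0.999, 0.0]
force: [-0.8, 0.5, 0.4]
width: -0.0001
finger_force: 0.0
```

Run:
```python
from h import *
o=env.get_obs();print(o["t"],o["position"],o["force"])
g=env.grab_frame("scene")
b=cv2.resize(g["image"][140:240,180:310,::-1],None,fx=5,fy=5,interpolation=cv2.INTER_CUBIC)
cv2.imwrite("pics/a2.png",b)
```

```text
3.775 [ 0.61241306 -0.10002445  0.11826144] [-0.83326183  0.50721578  0.41505436]
```

View pics/a2.png

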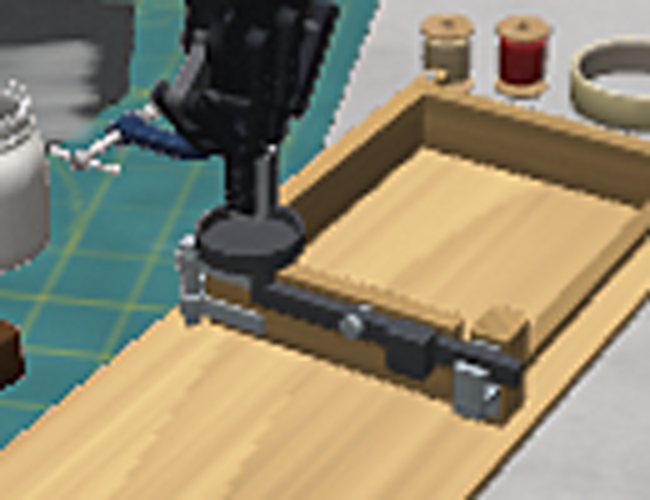

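The finger tip at (255,215) is just over the dish, whose centre is (250,238), slightly toward its back edge. I'll nudge +y and descend.

Emit:
step_arm:
  commands:
    - [[0,0.2,-0.6],0]
    - [[0,0.2,-1.2],0]
    - [[0,0.2,-1.5],0]
    - [[0,0.2,-1.8],0]
    - [[0,0.2,-2.0],0]

```text
t: 4.45
position: [0.6132, -0.0971, 0.0987]
ee_rot: [0.001, 0.035, 0.999, 0.0]
force: [2.3, 0.2, 2.5]
width: 0.0
finger_force: 1.2
```

Emit:
step_arm:
  commands:
    - [[0,0,-0.2],0]
    - [[0,0,-0.4],0]
    - [[0,0,-0.5],0]
    - [[0,0,-0.5],0]
    - [[0,0,-0.5],0]

```text
t: 5.08
position: [0.6133, -0.0971, 0.0955]
ee_rot: [0.001, 0.035, 0.999, -0.0]
force: [-1.9, 1.7, 10.1]
width: 0.0001
finger_force: 4.8
```

Emit:
step_arm:
  commands:
    - [[0,0,-0.1],0]
    - [[0,0,-0.15],0]
    - [[0,0,-0.15],0]
    - [[0,0,-0.15],0]
    - [[0,0,-0.15],0]

```text
t: 5.7
position: [0.6134, -0.0972, 0.0953]
ee_rot: [0.001, 0.035, 0.999, -0.0]
force: [-3.9, 1.7, 15.3]
width: -0.0001
finger_force: 7.0
```

The bar is at its stop: 15 N with no further travel. I'll swing the gate along the arc.

Emit:
step_arm:
  commands:
    - [[0.24,0.5,0],0]
    - [[0.55,0.95,0],0]
    - [[0.9,1.4,0],0]
    - [[1.25,1.75,0],0]
    - [[1.65,2.1,0],0]

```text
t: 6.32
position: [0.6302, -0.0767, 0.0949]
ee_rot: [0.002, 0.035, 0.999, -0.001]
force: [-0.6, -0.9, 11.5]
width: 0.0002
finger_force: 5.6
```

Run:
```python
from h import *
o=env.get_obs();print(o["t"],o["position"],o["force"])
g=env.grab_frame("scene")
b=cv2.resize(g["image"][140:260,180:310,::-1],None,fx=4,fy=4,interpolation=cv2.INTER_CUBIC)
cv2.imwrite("pics/a3.png",b)
```

```text
6.325 [ 0.63023729 -0.07674706  0.09486817] [-0.57000231 -0.94393274 11.53098478]
```

View pics/a3.png

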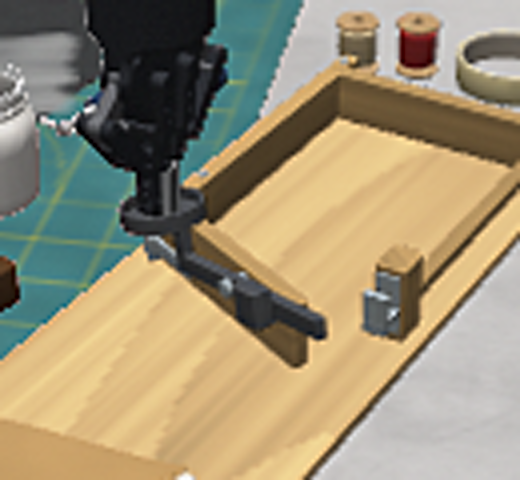

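The bar end, at about (312,322), is clear of the catch and the gate is about 0.5 rad open. I'll keep swinging.

Emit:
step_arm:
  commands:
    - [[0.7,0.45,0.1],0]
    - [[1.4,0.8,0.2],0]
    - [[2.1,1.0,0.2],0]
    - [[2.8,1.1,0.2],0]
    - [[3.5,1.1,0.2],0]

```text
t: 7.0
position: [0.664, -0.0658, 0.0946]
ee_rot: [-0.0, 0.036, 0.999, -0.001]
force: [-2.3, -3.0, 6.3]
width: -0.0002
finger_force: 3.2
```

Emit:
step_arm:
  commands:
    - [[0.55,-0.05,0],0]
    - [[1.05,-0.15,0],0]
    - [[1.6,-0.3,0],0]
    - [[2.1,-0.5,0],0]
    - [[2.1,-0.5,0],0]

```text
t: 7.62
position: [0.6842, -0.0724, 0.0937]
ee_rot: [-0.002, 0.036, 0.999, -0.001]
force: [-1.8, -6.4, 4.0]
width: 0.0
finger_force: 3.5
```

Run:
```python
from h import *
o=env.get_obs();print(o["t"],o["position"],o["force"])
g=env.grab_frame("scene")
b=cv2.resize(g["image"][140:380,80:320,::-1],None,fx=2.5,fy=2.5,interpolation=cv2.INTER_CUBIC)
cv2.imwrite("pics/a4.png",b)
```

```text
7.625 [ 0.68423381 -0.07239911  0.09366224] [-1.83981204 -6.42213834  4.00387838]
```

View pics/a4.png

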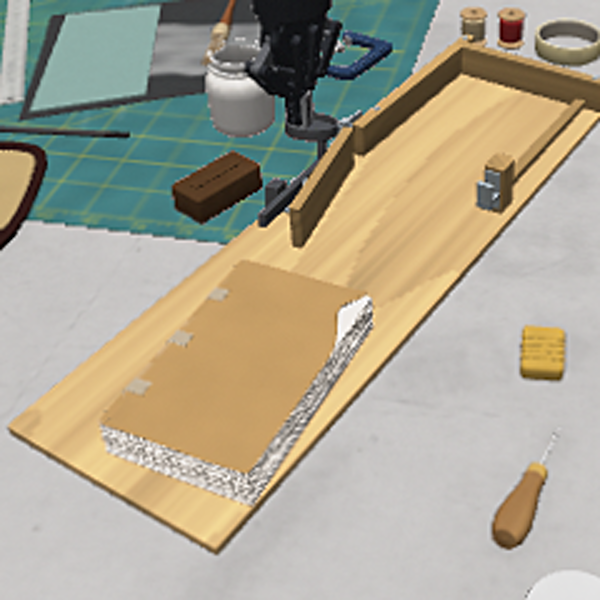

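The gate appears wide open, its tip at (298,210) close to the fence line. I have two views left. I'll measure its angle from the pixels.

Run:
```python
from fit import *
g=env.grab_frame("scene"); p=np.array([.577,-.1265,-.064]); np.save("tray.npy",p)
pk=lambda u,v:(u/2.5+79.5,v/2.5+139.5)
R=np.array([[np.cos(p[2]),np.sin(p[2])],[-np.sin(p[2]),np.cos(p[2])]])
inv=lambda w:(R@(w[:2]-p[:2]))*1000
for n,u,v in [("hinge end",355,128),("tip R",303,208),("tip L",290,206)]: print(n,inv(at(g,pk(u,v),.062)))
# expected pixels for inner top edge at several angles
for th in(1.3,1.4,1.5,1.57,1.65,1.75):
    c,s=np.cos(th),np.sin(th); q=[(85+c*x+s*y,13-s*x+c*y,50) for x,y in((-12,-13),(-155,-13),(-155,-1))]
    print(th,((proj(g,W(p,q))-[79.5,139.5])*2.5).round(0).tolist())
```

```text
hinge end [67.4994 17.4732]
tip R [ 30.731  157.3451]
tip L [ 42.7963 160.8888]
1.3 [[352.0, 129.0], [302.0, 209.0], [289.0, 207.0]]
1.4 [[350.0, 130.0], [286.0, 206.0], [274.0, 204.0]]
1.5 [[348.0, 130.0], [270.0, 203.0], [259.0, 200.0]]
1.57 [[347.0, 130.0], [260.0, 200.0], [250.0, 197.0]]
1.65 [[346.0, 130.0], [249.0, 197.0], [240.0, 192.0]]
1.75 [[344.0, 130.0], [236.0, 191.0], [228.0, 187.0]]
```

The gate is at about 1.3 because the finger ran to the dish rim. I need about 0.33 rad more.

Emit:
step_arm:
  commands:
    - [[0.35,-0.2,0],0]
    - [[0.75,-0.4,0],0]
    - [[1.1,-0.7,0],0]
    - [[1.4,-1.0,0],0]
    - [[1.4,-1.0,0],0]

```text
t: 8.35
position: [0.6975, -0.082, 0.0935]
ee_rot: [-0.002, 0.036, 0.999, -0.001]
force: [-3.8, -4.8, 4.4]
width: -0.0
finger_force: 4.4
```

Run:
```python
from fit import *
o=env.get_obs();print(o["t"],o["position"],o["force"])
g=env.grab_frame("scene"); p=np.load("tray.npy")
# silhouette contrast: gate tip visible; score angle by edge strength along model edges
gray=cv2.GaussianBlur(cv2.cvtColor(g["image"],cv2.COLOR_RGB2GRAY),(3,3),0).astype(np.float32)
mag=np.hypot(cv2.Sobel(gray,5,1,0),cv2.Sobel(gray,5,0,1))
sc=[]
for th in np.arange(1.1,1.76,.03):
    c,s=np.cos(th),np.sin(th); r=lambda x,y,z:(85+c*x+s*y,13-s*x+c*y,z)
    E=[(r(-40,-13,50),r(-155,-13,50)),(r(-155,-13,50),r(-155,-13,2)),(r(-155,-1,50),r(-155,-1,2)),(r(-40,-13,0),r(-155,-13,0))]
    q=proj(g,W(p,np.vstack([np.linspace(a,b,25) for a,b in E]))).astype(np.float32)
    sc.append((round(float(cv2.remap(mag,q[:,0],q[:,1],1).mean()),1),round(th,2)))
print(sorted(sc)[::-1][:6])
```

```text
8.35 [ 0.6975 -0.082   0.0935] [-3.8188 -4.8336  4.3958]
[(195.3, np.float64(1.64)), (194.1, np.float64(1.67)), (193.6, np.float64(1.7)), (153.3, np.float64(1.73)), (151.3, np.float64(1.61)), (103.7, np.float64(1.58))]
```

The gate is at about 1.66. I'll lift clear and go to the near side of the book, with the open hand's two fingertips along its long side, to square it by a straight push.

Emit:
step_arm:
  commands:
    - [[-0.3,0.2,4],0]
    - [[-0.3,0.2,9],0]
    - [[-3,4,10],0]
    - [[-6,8.5,10],0]
    - [[-9,13,10],0]

```text
t: 9.02
position: [0.6076, 0.0509, 0.1927]
ee_rot: [-0.001, 0.036, 0.999, -0.0]
force: [0.4, 0.4, 0.0]
width: 0.0
finger_force: 0.0
```

Emit:
step_arm:
  commands:
    - [[-4,5,0],0]
    - [[-8,10,0],0]
    - [[-12,14,0],0]
    - [[-14,15.5,0],0]
    - [[-14,15.5,0],0]
  hand: 0

```text
t: 9.65
position: [0.4677, 0.2058, 0.1934]
ee_rot: [-0.001, 0.034, 0.999, -0.0]
force: [-0.2, -0.7, 0.9]
width: 0.0849
finger_force: 0.0
```

Emit:
step_arm:
  commands:
    - [[0,0,-5],0]
    - [[0,0,-10],0]
    - [[0,0,-14],0]
    - [[0,0,-16.3],0]
    - [[0,0,-16.3],0]

```text
t: 10.28
position: [0.4683, 0.203, 0.0282]
ee_rot: [-0.002, 0.036, 0.999, -0.002]
force: [0.5, -0.6, 1.7]
width: 0.0857
finger_force: 0.0
```

Emit:
step_arm:
  commands:
    - [[0.7,0,0],0]
    - [[1.4,-0.1,0],0]
    - [[2.1,-0.1,0],0]
    - [[2.8,-0.2,0],0]
    - [[3.5,-0.2,0],0]

```text
t: 10.9
position: [0.5047, 0.2031, 0.031]
ee_rot: [0.0, 0.035, 0.999, 0.0]
force: [-4.5, 1.8, 2.9]
width: 0.0852
finger_force: 2.4
```

```bash
cat > book.py <<'E'
from fit import *
from scipy.optimize import minimize
import sys
def book(p0,show=None):
    "fit book pose in tray frame (mm,mm,rad) by tan cover mask in scene + top edges"
    p=np.load("tray.npy"); fs=[env.grab_frame("scene"),env.grab_frame("top")]; out=[]
    def pts(b):
        c,s=np.cos(b[2]),np.sin(b[2]); P=np.array([(-65,-102.5),(63,-102.5),(63,102.5),(-65,102.5)])
        return np.c_[b[0]+c*P[:,0]-s*P[:,1],b[1]+s*P[:,0]+c*P[:,1],np.full(4,35)]
    for f in fs:
        g=cv2.GaussianBlur(f["image"],(3,3),0).astype(np.float32)
        mag=sum(np.hypot(cv2.Sobel(g[:,:,k],5,1,0),cv2.Sobel(g[:,:,k],5,0,1)) for k in range(3)); mag=cv2.GaussianBlur(np.minimum(mag,250),(3,3),0)
        def cost(b):
            C=pts(b); q=np.vstack([np.linspace(C[i],C[(i+1)%4],40) for i in range(4)]); q=proj(f,W(p,q)).astype(np.float32)
            return -float(cv2.remap(mag,q[:,0],q[:,1],1).mean())
        best=min((minimize(cost,np.array(p0)+[dx,dy,da],method="Nelder-Mead",options=dict(initial_simplex=np.array(p0)+[dx,dy,da]+np.array([[0,0,0],[6,0,0],[0,6,0],[0,0,.05]]))) for dx in(-6,0,6) for dy in(-6,0,6) for da in(-.04,0.,.04)),key=lambda r:r.fun)
        out.append((best.x.round(3).tolist(),round(best.fun)))
    return out
if __name__=="__main__":
    o=env.get_obs(); p=np.load("tray.npy"); c,s=np.cos(p[2]),np.sin(p[2]); d=(o["position"][:2]-p[:2])*1000
    print("t",o["t"],"tcp tray",[round(float(v),1) for v in(c*d[0]+s*d[1],-s*d[0]+c*d[1])],o["position"][2].round(4),"F",o["force"].round(1))
    for r in book([float(v) for v in sys.argv[1:4]]): print(r)
E
python3 book.py -20 320 0.05
```

```text
t 10.9 tcp tray [-93.2, 324.3] 0.031 F [-4.5  1.8  2.9]
([-15.441, 318.764, 0.047], -162)
([-10.755, 316.365, 0.036], -151)
```

Two-finger squaring works. A z force suggests the tips brush the board, so I'll raise 5 mm and push on.

Emit:
step_arm:
  commands:
    - [[0,0,0.5],0]
    - [[0.6,0,0.5],0]
    - [[1.2,-0.1,0.5],0]
    - [[1.8,-0.1,0.5],0]
    - [[1.8,-0.1,0.5],0]

```text
t: 11.62
position: [0.5229, 0.2017, 0.0357]
ee_rot: [0.0, 0.036, 0.999, -0.0]
force: [0.3, 0.5, -0.1]
width: 0.0856
finger_force: 0.0
```

```bash
python3 book.py 0 320 0.0
```

```text
t 11.625 tcp tray [-75.0, 324.0] 0.0357 F [ 0.3  0.5 -0.1]
([6.557, 316.364, 0.021], -160)
([2.623, 313.721, -0.008], -159)
```

```bash
python3 -c "
from station import env;print(env.get_obs()['joints'].round(2))"
```

```text
[ 0.73  0.02 -0.33  0.   -1.22 -2.37]
```

Emit:
step_arm:
  commands:
    - [[-1.5,0,0],0]
    - [[-1.5,0,3],0]
    - [[-1.5,0,6],0]
    - [[0,3,9],0]
    - [[2,6,9],0]

```text
t: 12.35
position: [0.5432, 0.2634, 0.1299]
ee_rot: [0.003, 0.035, 0.999, 0.002]
force: [0.4, 1.2, -0.3]
width: 0.0854
finger_force: 0.0
```

Emit:
step_arm:
  commands:
    - [[2,2,0],10]
    - [[4,4,0],20]
    - [[6.7,6,0],30]
    - [[6.7,6,0],40]
    - [[6.7,6,0],50]

```text
t: 12.98
position: [0.6086, 0.3221, 0.1252]
ee_rot: [-0.001, -0.393, 0.92, -0.0]
force: [0.1, 0.3, 0.1]
width: 0.0856
finger_force: 0.0
```

Emit:
step_arm:
  commands:
    - [[0,0,0],10]
    - [[0,0,0],20]
    - [[0,0,0],30]
    - [[0,0,0],40]
    - [[0,0,0],40]

```text
t: 13.6
position: [0.6086, 0.322, 0.1258]
ee_rot: [-0.0, -0.681, 0.732, 0.0]
force: [-0.1, -0.1, 0.5]
width: 0.0852
finger_force: 0.0
```

Emit:
step_arm:
  commands:
    - [[0,0,-5],0]
    - [[0,0,-9],0]
    - [[0,0,-9],0]
    - [[0,-0.8,-9],0]
    - [[-0.1,-1.6,-9],0]

```text
t: 14.22
position: [0.6094, 0.3061, 0.0387]
ee_rot: [0.002, -0.681, 0.732, -0.0]
force: [1.1, 0.1, -0.3]
width: 0.0853
finger_force: 0.0
```

Emit:
step_arm:
  commands:
    - [[0,-0.8,0],0]
    - [[-0.1,-1.6,0],0]
    - [[-0.2,-2.6,0],0]
    - [[-0.25,-3.8,0],0]
    - [[-0.35,-5,0],0]

```text
t: 14.85
position: [0.6059, 0.257, 0.0381]
ee_rot: [0.003, -0.682, 0.732, -0.0]
force: [0.2, 4.7, 3.4]
width: 0.0852
finger_force: 2.8
```

```bash
python3 book.py 3 270 0.0
```

```text
t 14.85 tcp tray [4.3, 384.6] 0.0381 F [0.2 4.7 3.4]
([2.73, 269.43, -0.004], -207)
([2.442, 268.143, -0.008], -176)
```

Both cameras agree: the book is at (2.6, 269), square to within 0.006 rad. I'll keep pushing.

Emit:
step_arm:
  commands:
    - [[-0.1,-1,0],0]
    - [[-0.15,-2,0],0]
    - [[-0.2,-3,0],0]
    - [[-0.3,-4.1,0],0]
    - [[-0.35,-5.2,0],0]

```text
t: 15.58
position: [0.602, 0.205, 0.0371]
ee_rot: [0.002, -0.682, 0.732, 0.0]
force: [-0.0, 5.1, 3.9]
width: 0.0851
finger_force: 2.8
```

Emit:
step_arm:
  commands:
    - [[-0.1,-1,0],0]
    - [[-0.15,-2,0],0]
    - [[-0.2,-3,0],0]
    - [[-0.3,-4.1,0],0]
    - [[-0.35,-5.2,0],0]

```text
t: 16.2
position: [0.5985, 0.153, 0.0371]
ee_rot: [0.002, -0.682, 0.732, -0.0]
force: [0.8, 6.8, 3.4]
width: 0.0852
finger_force: 2.9
```

Emit:
step_arm:
  commands:
    - [[-0.1,-1,0],0]
    - [[-0.15,-2,0],0]
    - [[-0.2,-3,0],0]
    - [[-0.3,-4.1,0],0]
    - [[-0.35,-5.2,0],0]

```text
t: 16.82
position: [0.5951, 0.1009, 0.0371]
ee_rot: [0.002, -0.682, 0.732, -0.0]
force: [-0.7, 5.6, 3.9]
width: 0.0856
finger_force: 2.9
```

```bash
python3 book.py 3 112 0.0
```

```text
t 16.825 tcp tray [3.5, 228.1] 0.0371 F [-0.7  5.6  3.9]
([1.035, 113.971, -0.01], -209)
([5.734, 113.404, 0.031], -160)
```

Emit:
step_arm:
  commands:
    - [[-0.1,-1,0],0]
    - [[-0.15,-2,0],0]
    - [[-0.2,-3,0],0]
    - [[-0.3,-4,0],0]
    - [[-0.35,-5,0],0]

```text
t: 17.55
position: [0.5911, 0.0508, 0.0363]
ee_rot: [0.001, -0.682, 0.732, 0.0]
force: [1.3, 6.0, 3.9]
width: 0.0854
finger_force: 2.7
```

Emit:
step_arm:
  commands:
    - [[-0.1,-1,0],0]
    - [[-0.15,-2,0],0]
    - [[-0.2,-3,0],0]
    - [[-0.3,-4,0],0]
    - [[-0.35,-5,0],0]

```text
t: 18.18
position: [0.5877, 0.0007, 0.0363]
ee_rot: [0.001, -0.682, 0.732, 0.0]
force: [-0.1, 5.9, 4.5]
width: 0.0852
finger_force: 2.7
```

Emit:
step_arm:
  commands:
    - [[-0.1,-1,0],0]
    - [[-0.15,-2,0],0]
    - [[-0.2,-3,0],0]
    - [[-0.3,-4,0],0]
    - [[-0.35,-5,0],0]

```text
t: 18.8
position: [0.5842, -0.0493, 0.0363]
ee_rot: [0.001, -0.682, 0.732, 0.0]
force: [0.2, 5.9, 4.0]
width: 0.0855
finger_force: 2.8
```

```bash
python3 book.py 3 -37 -0.01
```

```text
t 18.8 tcp tray [2.2, 77.5] 0.0363 F [0.2 5.9 4. ]
([-0.038, -36.814, -0.009], -209)
([5.07, -38.846, 0.011], -175)
```

Emit:
step_arm:
  commands:
    - [[-0.1,-1.2,0],0]
    - [[-0.15,-2.4,0],0]
    - [[-0.25,-3.6,0],0]
    - [[-0.3,-4.8,0],0]
    - [[-0.4,-6,0],0]

```text
t: 19.52
position: [0.5796, -0.1109, 0.0356]
ee_rot: [-0.0, -0.681, 0.732, 0.0]
force: [0.7, 4.6, 1.1]
width: 0.0855
finger_force: 2.2
```

Emit:
step_arm:
  commands:
    - [[0,-0.3,0],0]
    - [[0,-0.6,0],0]
    - [[0,-0.9,0],0]
    - [[-0.1,-1.1,0],0]
    - [[-0.1,-1.3,0],0]

```text
t: 20.15
position: [0.5787, -0.1231, 0.0356]
ee_rot: [-0.0, -0.682, 0.732, 0.0]
force: [-0.4, 2.7, -1.1]
width: 0.0855
finger_force: 1.8
```

Emit:
step_arm:
  commands:
    - [[0,-0.1,0],0]
    - [[0,-0.2,0],0]
    - [[0,-0.3,0],0]
    - [[0,-0.4,0],0]
    - [[0,-0.4,0],0]

```text
t: 20.78
position: [0.5786, -0.126, 0.0356]
ee_rot: [0.0, -0.682, 0.732, 0.001]
force: [-2.1, 8.9, 1.1]
width: 0.0855
finger_force: 4.1
```

Emit:
step_arm:
  commands:
    - [[0,-0.1,0],0]
    - [[0,-0.2,0],0]
    - [[0,-0.3,0],0]
    - [[0,-0.3,0],0]
    - [[0,-0.3,0],0]

```text
t: 21.4
position: [0.5786, -0.1261, 0.0356]
ee_rot: [0.002, -0.682, 0.731, 0.002]
force: [-4.7, 20.8, 4.6]
width: 0.0855
finger_force: 10.1
```

```bash
python3 book.py 0 -113 -0.01
```

```text
t 21.4 tcp tray [1.6, 0.5] 0.0356 F [-4.7 20.8  4.6]
([-1.106, -112.506, -0.01], -209)
([4.365, -111.966, 0.023], -141)
```

The book is against the end fence (21 N, no further motion). Next I go over to the near side and push +x to the far fence.

Emit:
step_arm:
  commands:
    - [[0.1,0.8,0],0]
    - [[0.1,1.8,0],0]
    - [[0.1,1.8,4],-8]
    - [[0.1,1.8,9],-18]
    - [[-2,0,12],-28]

```text
t: 22.12
position: [0.5596, -0.1302, 0.1585]
ee_rot: [0.001, -0.482, 0.876, -0.001]
force: [0.5, -0.8, 0.2]
width: 0.0851
finger_force: 0.0
```

Emit:
step_arm:
  commands:
    - [[-3,-3,0],-10]
    - [[-6,-6,0],-20]
    - [[-9,-9,0],-30]
    - [[-9.9,-10.6,0],-40]
    - [[-9.9,-10.6,0],-50]

```text
t: 22.75
position: [0.4588, -0.2376, 0.156]
ee_rot: [-0.0, -0.065, 0.998, -0.0]
force: [-0.9, 0.3, 0.4]
width: 0.0854
finger_force: 0.0
```

Emit:
step_arm:
  commands:
    - [[0,0,-2],-6]
    - [[0,0,-4],-12]
    - [[0,0,-5],-12]
    - [[0,0,-5],-12]
    - [[0,0,-5],-12]

```text
t: 23.38
position: [0.4602, -0.2363, 0.1068]
ee_rot: [0.001, 0.035, 0.999, -0.0]
force: [0.1, 0.6, 0.3]
width: 0.0854
finger_force: 0.0
```

```bash
python3 book.py 0 -113 -0.01; python3 -c "
from station import env;print(env.get_obs()['position'],env.get_obs()['ee_rot'])"
```

```text
t 23.375 tcp tray [-109.6, -117.1] 0.1068 F [0.1 0.6 0.3]
([-0.812, -113.264, -0.006], -229)
([0.193, -112.662, 0.011], -158)
[ 0.46018488 -0.23624759  0.10668387] [ 6.31394932e-04  3.51840619e-02  9.99380636e-01 -1.66692747e-04]
```

Emit:
step_arm:
  commands:
    - [[0,0.3,-3],0]
    - [[0,0.3,-6.4],0]
    - [[0,0.3,-6.4],0]
    - [[0.8,0.3,-6.4],0]
    - [[1.6,0.2,-6.4],0]

```text
t: 24.1
position: [0.4776, -0.2344, 0.0439]
ee_rot: [0.002, 0.035, 0.999, -0.0]
force: [-0.1, -0.1, 0.2]
width: 0.0852
finger_force: 0.0
```

Emit:
step_arm:
  commands:
    - [[0.6,0,0],0]
    - [[1.2,-0.1,0],0]
    - [[1.6,-0.1,0],0]
    - [[2.0,-0.1,0],0]
    - [[2.3,-0.1,0],0]

```text
t: 24.72
position: [0.4978, -0.2353, 0.0417]
ee_rot: [-0.001, 0.036, 0.999, -0.0]
force: [-6.0, 0.6, 3.5]
width: 0.0856
finger_force: 2.7
```

Emit:
step_arm:
  commands:
    - [[0.1,0,0],0]
    - [[0.2,0,0],0]
    - [[0.3,0,0],0]
    - [[0.4,0,0],0]
    - [[0.5,0,0],0]

```text
t: 25.35
position: [0.5028, -0.2353, 0.0417]
ee_rot: [-0.001, 0.036, 0.999, -0.0]
force: [-6.9, -0.4, 4.1]
width: 0.0851
finger_force: 3.9
```

Emit:
step_arm:
  commands:
    - [[0.1,0,0],0]
    - [[0.2,0,0],0]
    - [[0.3,0,0],0]
    - [[0.3,0,0],0]
    - [[0.3,0,0],0]

```text
t: 25.98
position: [0.5032, -0.2357, 0.0416]
ee_rot: [-0.004, 0.036, 0.999, -0.0]
force: [-16.2, 1.2, 9.0]
width: 0.0852
finger_force: 8.2
```

```bash
python3 book.py 8 -113 -0.01
```

```text
t 25.975 tcp tray [-66.7, -113.7] 0.0416 F [-16.2   1.2   9. ]
([11.198, -113.517, 0.035], -218)
([40.109, -121.704, 0.296], -128)
```

Flush on the far fence too (16 N). I'll retreat and verify the book and the dish position.

Emit:
step_arm:
  commands:
    - [[-1.5,0.1,0],0]
    - [[-3,0.2,0],0]
    - [[-3,0.2,5],0]
    - [[-3,0.2,10],0]
    - [[-3,0.2,14],0]

```text
t: 26.7
position: [0.4772, -0.2332, 0.1842]
ee_rot: [0.001, 0.035, 0.999, -0.0]
force: [0.4, -1.0, -0.4]
width: 0.0854
finger_force: 0.0
```

```bash
python3 book.py 10 -113 0
python3 - <<'E'
from fit import *
p=np.load("tray.npy")
R=np.array([[np.cos(p[2]),np.sin(p[2])],[-np.sin(p[2]),np.cos(p[2])]])
ims=[]
for c,(x,y) in(("scene",(150,140)),("top",(160,110))):
    f=env.grab_frame(c)
    for q in env.spot_point(f,"dish")[:2]: w=at(f,q["point"],.088); print(c,q,w,R@(w[:2]-p[:2])*1000)
    ims.append(cv2.resize(f["image"][y:y+150,x:x+200,::-1],None,fx=2,fy=4*.5*1.0,interpolation=cv2.INTER_CUBIC))
cv2.imwrite("pics/a5.png",np.hstack(ims))
E
```

```text
t 26.7 tcp tray [-92.7, -112.8] 0.1842 F [ 0.4 -1.  -0.4]
([9.15, -113.248, 0.022], -226)
([26.644, -112.28, 0.004], -163)
scene {'point': [197.6, 185.4], 'p': 0.57} [ 0.6891 -0.072   0.088 ] [108.3902  61.5279]
top {'point': [221.9, 148.8], 'p': 0.56} [ 0.6947 -0.0722  0.088 ] [113.9508  61.7121]
```

View pics/a5.png

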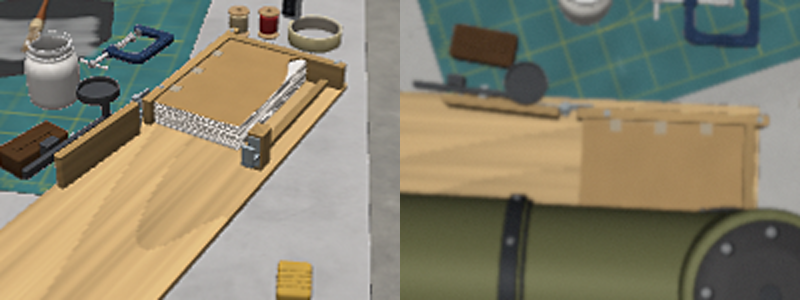

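The book sits in the corner against both fences, and the dish is at about (0.690, -0.072). I'll close the fingers and go above the dish.

Emit:
step_arm:
  commands:
    - [[4.5,3.5,0],0]
    - [[9,7,0],0]
    - [[13.5,10.5,0],0]
    - [[18,13.5,0],0]
    - [[21.3,16.1,0],0]
  hand: 1

```text
t: 27.62
position: [0.6908, -0.0706, 0.1792]
ee_rot: [-0.002, 0.035, 0.999, -0.0]
force: [-0.6, -0.8, 0.3]
width: -0.0001
finger_force: 0.0
```

Emit:
step_arm:
  commands:
    - [[0,0,-2],0]
    - [[0,0,-4],0]
    - [[0,0,-6],0]
    - [[0,0,-6],0]
    - [[0,0,-6],0]

```text
t: 28.25
position: [0.6899, -0.0727, 0.1228]
ee_rot: [0.001, 0.036, 0.999, -0.0]
force: [0.9, -0.3, -0.1]
width: -0.0003
finger_force: 0.0
```

Emit:
step_arm:
  commands:
    - [[0,0,-1],0]
    - [[0,0,-1.8],0]
    - [[0,0,-2.4],0]
    - [[0,0,-2.9],0]
    - [[0,0,-3.2],0]

```text
t: 28.88
position: [0.6915, -0.0734, 0.0946]
ee_rot: [0.003, 0.035, 0.999, -0.001]
force: [-3.8, -3.1, 20.1]
width: 0.0002
finger_force: 10.0
```

Emit:
step_arm:
  commands:
    - [[0,0,-0.1],0]
    - [[0,0,-0.2],0]
    - [[0,0,-0.3],0]
    - [[0,0,-0.3],0]
    - [[0,0,-0.3],0]

```text
t: 29.5
position: [0.6925, -0.074, 0.0946]
ee_rot: [0.005, 0.035, 0.999, -0.002]
force: [-4.0, -2.6, 21.8]
width: 0.0
finger_force: 10.9
```

Emit:
step_arm:
  commands:
    - [[-0.7,0.4,0.1],0]
    - [[-1.5,0.7,0.2],0]
    - [[-2.3,0.85,0.2],0]
    - [[-3.1,0.9,0.2],0]
    - [[-3.9,0.8,0.2],0]

```text
t: 30.12
position: [0.6542, -0.066, 0.0951]
ee_rot: [0.006, 0.035, 0.999, -0.002]
force: [3.3, -5.2, 15.8]
width: 0.0
finger_force: 8.3
```

Emit:
step_arm:
  commands:
    - [[-0.5,-0.1,0],0]
    - [[-1.0,-0.25,-0.1],0]
    - [[-1.5,-0.45,-0.15],0]
    - [[-1.9,-0.7,-0.15],0]
    - [[-1.9,-0.7,-0.15],0]

```text
t: 30.75
position: [0.6361, -0.073, 0.0951]
ee_rot: [0.007, 0.035, 0.999, -0.002]
force: [2.2, -4.9, 19.6]
width: 0.0001
finger_force: 10.1
```

```bash
cat > gate.py <<'E'
from fit import *
o=env.get_obs();print(o["t"],o["position"],o["force"])
g=env.grab_frame("scene"); p=np.load("tray.npy")
gray=cv2.GaussianBlur(cv2.cvtColor(g["image"],cv2.COLOR_RGB2GRAY),(3,3),0).astype(np.float32)
mag=np.minimum(np.hypot(cv2.Sobel(gray,5,1,0),cv2.Sobel(gray,5,0,1)),250)
sc=[]
for th in np.arange(-.1,1.7,.03):
    c,s=np.cos(th),np.sin(th); r=lambda x,y,z:(85+c*x+s*y,13-s*x+c*y,z)
    E=[(r(-60,-1,50),r(-155,-1,50)),(r(-60,-13,50),r(-155,-13,50)),(r(-155,-13,50),r(-155,-13,2)),(r(-155,-1,50),r(-155,-1,2)),(r(-60,-1,0),r(-155,-1,0))]
    q=proj(g,W(p,np.vstack([np.linspace(a,b,25) for a,b in E]))).astype(np.float32)
    sc.append((round(float(cv2.remap(mag,q[:,0],q[:,1],1).mean()),1),round(float(th),2)))
print(sorted(sc)[::-1][:6])
E
python3 gate.py
```

```text
30.75 [ 0.6361 -0.073   0.0951] [ 2.1711 -4.8519 19.6274]
[(166.1, 0.71), (136.4, 0.74), (115.2, 0.86), (111.0, 0.83), (107.5, 0.89), (99.5, 0.8)]
```

Emit:
step_arm:
  commands:
    - [[-0.45,-0.3,0],0]
    - [[-0.9,-0.65,0],0]
    - [[-1.25,-1.0,0],0]
    - [[-1.6,-1.4,0],0]
    - [[-1.8,-1.7,0],0]

```text
t: 31.42
position: [0.6194, -0.0891, 0.0953]
ee_rot: [0.009, 0.035, 0.999, -0.001]
force: [7.2, -2.1, 18.3]
width: -0.0002
finger_force: 11.4
```

```bash
python3 gate.py
```

```text
31.425 [ 0.6194 -0.0891  0.0953] [ 7.1641 -2.1296 18.2962]
[(156.0, 0.32), (139.0, 0.35), (134.5, 0.29), (122.5, 0.26), (113.9, 0.23), (110.1, -0.07)]
```

Emit:
step_arm:
  commands:
    - [[-0.2,-0.3,0],0]
    - [[-0.35,-0.6,0],0]
    - [[-0.5,-0.9,0],0]
    - [[-0.65,-1.2,0],0]
    - [[-0.7,-1.45,0],0]

```text
t: 32.1
position: [0.614, -0.1029, 0.0953]
ee_rot: [0.01, 0.034, 0.999, -0.001]
force: [11.8, -0.1, 16.3]
width: 0.0002
finger_force: 11.9
```

```bash
python3 gate.py
```

```text
32.1 [ 0.614  -0.1029  0.0953] [11.7657 -0.1488 16.2953]
[(138.4, 0.05), (134.5, 0.08), (130.9, 0.02), (109.3, 0.11), (102.1, -0.01), (92.5, 0.14)]
```

Nearly shut, at about 0.05. I'll push on gently to the stop.

Emit:
step_arm:
  commands:
    - [[0.1,-0.25,0],0]
    - [[0.2,-0.5,0],0]
    - [[0.2,-0.75,0],0]
    - [[0.2,-1.0,0],0]
    - [[0.2,-1.0,0],0]

```text
t: 32.78
position: [0.6143, -0.1082, 0.0948]
ee_rot: [0.008, 0.034, 0.999, 0.003]
force: [1.9, 19.8, 23.5]
width: -0.0005
finger_force: 14.7
```

```bash
python3 gate.py
```

```text
32.775 [ 0.6143 -0.1082  0.0948] [ 1.9481 19.7776 23.4736]
[(144.3, -0.04), (142.7, -0.01), (124.0, -0.07), (118.5, 0.02), (102.0, -0.1), (101.9, 0.05)]
```

Shut against the stop (20 N in y). I'll ease off and lift out so the bar drops.

Emit:
step_arm:
  commands:
    - [[0,0.3,0.3],0]
    - [[0,0.4,0.8],0]
    - [[0,0.4,1.3],0]
    - [[0,0.5,1.8],0]
    - [[0,0.5,2.2],0]

```text
t: 33.45
position: [0.6083, -0.1079, 0.1089]
ee_rot: [-0.001, 0.036, 0.999, -0.0]
force: [-0.3, -0.2, 0.7]
width: -0.0
finger_force: 0.0
```

Emit:
step_arm:
  commands:
    - [[0,0.3,1],0]
    - [[0,0.3,4],0]
    - [[-3,-3,9],0]
    - [[-9,-9,12],0]
    - [[-15,-15,12],0]

```text
t: 34.08
position: [0.4948, -0.222, 0.2268]
ee_rot: [0.002, 0.035, 0.999, -0.0]
force: [-0.0, -1.0, -0.2]
width: 0.0002
finger_force: 0.0
```

```bash
python3 gate.py; python3 book.py 10 -113 0
python3 - <<'E'
from h import *
ims=[]
for c,(x,y) in(("scene",(190,140)),("top",(210,140))):
    f=env.grab_frame(c)
    ims.append(cv2.resize(f["image"][y:y+110,x:x+133,::-1],None,fx=3,fy=3,interpolation=cv2.INTER_CUBIC))
cv2.imwrite("pics/a6.png",np.hstack(ims))
E
```

```text
34.075 [ 0.4948 -0.222   0.2268] [-0.0133 -0.9666 -0.2108]
[(137.5, -0.01), (128.2, -0.04), (117.9, 0.02), (116.5, -0.07), (104.6, -0.1), (94.5, 0.05)]
t 34.125 tcp tray [-79.6, -104.7] 0.228 F [-0.1 -3.5  2.9]
([8.178, -110.067, -0.014], -217)
([36.612, -93.033, -0.012], -145)
```

View pics/a6.png

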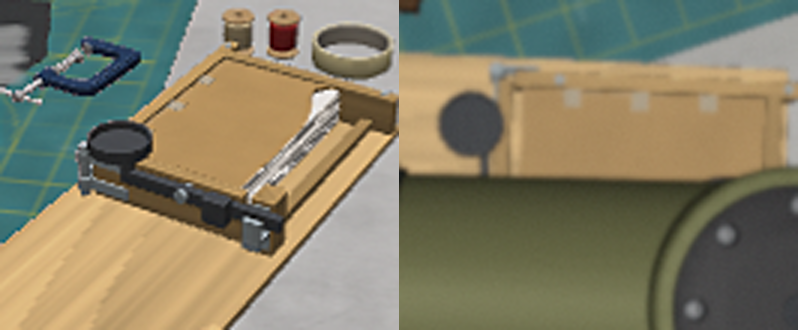

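The gate is shut, and the bar lies level in its slot behind the catch (right end at about (265,222)). The book fills the corner and the arm is clear, so I'm handing in.

```bash
python3 -c "
from station import env;print(env.finish_job())"
```

```text
the job is handed in; nothing more can be done
None
```

Handed in after about 34 s of robot time, with no verdict returned: in the last picture the book is in the corner of the two tall fences, the gate is shut and the bar lies level behind its catch. The last book fit was partly hidden by the gate and read tray y of -110.07 mm, on the limit; the clear view just before closing read about -113.

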